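# Mesh the mixing paddle on the food processor spindle and hold it down

## Task

Take the two-winged mixing paddle off its drying peg, turn it until its toothed hub meshes with the splined spindle in the food processor's bowl, and slide it all the way down. Press the sprung seat under it fully in and finish like that, with the fingers still on the paddle holding it pressed down: do not let go or back off. Leave the slicing disc, the mug, the jar and the spoon where they are.

Things in the scene. Friction and masses are not known exactly. Their poses are not given: they have to be found in the camera images.
- paddle: Mixing paddle, white plastic, 0.11 to 0.22 kg, loose, upright on its drying peg, 105 mm high. Origin: centre of its underside; z up its axis. Round hub 36 mm in diameter; at z = 66 to 70 mm a round shoulder 48 mm in diameter; above it the bar grip. Two wings along +x and -x reach 65 mm from the axis, z = 4 to 33 mm.
- paddle_grip (a point): Centre of the paddle's flat bar grip, on the axis 87.5 mm above its underside: 36 mm long along x (like the wings), 14 mm thick along y, 35 mm high, from the shoulder (z = 70 mm) to the top (105 mm).
- paddle_bore (a point): Mouth of the paddle's bore, centre of its underside. The bore is 55 mm deep and cross-shaped, with channels 9.5 mm wide along the paddle's x and y, 28 mm from end to end: it meshes in four positions 90 degrees apart, whenever the bar lies along either pair of spline arms.
- paddle_peg: Drying peg that carries the paddle: wooden block 90 x 90 x 18 mm with a steel pin 10 mm in diameter reaching z = 68 mm; fixed. Origin: centre of the block's underside on the counter. The paddle's underside rests on the block, at z = 18 mm, and it stands freely turned on the pin.
- base: Food processor: white round motor base (196 mm diameter, 62 mm high) with a clear round bowl on top, rim 168 mm in diameter at z = 115 mm, and a loop handle on the bowl at its +y side, to 118 mm from the axis; fixed to the counter. Origin: centre of the underside; the spindle stands on this axis.
- spindle (a point): Centre of the top of the steel spindle in the bowl, 120 mm above the counter; z up, x and y along its spline arms (a plus sign from above), turning with it. Top 12 mm: round pilot 10 mm in diameter. Below: 5 mm of splines 18 mm from end to end, 5 mm wide, then 22 mm, 7 mm wide; unmeshed, a paddle stops on these. Turns stiffly (0.08 N m), stays put.
- seat (a joint): The sprung black seat disc round the spindle's foot, 44 mm in diameter: how far it is pressed down, 0 to 0.006 m. At 0 its top is 40 mm below the top of the spindle, pressed fully in 46 mm below. It begins to yield at 4 N and is fully in at 10 N; the paddle's weight alone does not press it in.
- slicer: The slicing disc tool: the same white hub, shoulder and bar grip but with a thin steel disc 124 mm in diameter near its foot; loose, stands on another, like peg. Origin: centre of its underside. To be left alone.
- mug: White mug, 80 mm across, 90 mm high, loose bystander; origin at the centre of its underside.
- jar: Glass jar with a steel lid, 72 mm across, 100 mm high, loose bystander; origin at the centre of its underside.
- spoon: Wooden spoon, 240 mm long, lying flat, loose bystander; origin on its underside.

How it is judged:
On the way, in this order (a step that is already met when the one before it is completed fails the run):
1. the paddle is lifted clear of its peg in the fingers (height (world z) of paddle above 0.075 m and contact force between the fingers and paddle above 1 N), for 0.2 s.
2. the paddle is meshed on the spindle, down on the seat (horizontal distance between paddle and spindle below 0.004 m and z of paddle in the frame of spindle below -0.037 m), for 0.1 s.
At the end, for the whole second after the job is handed in: Paddle upright (0.08 rad), still, meshed (0.25 rad), within 4 mm of the spindle's axis, underside 42.5 mm or more below the spindle's top, seat pressed in over 4 mm, fingers on the paddle with over 3 N; disc, mug, jar and spoon within 30 mm of their start (horizontal distance between paddle and spindle below 0.004 m and z of paddle in the frame of spindle below -0.0425 m and value of joint seat above 0.004 m and angle between paddle's own z axis and vertical below 0.08 rad and (angle between the x axis of paddle and the x axis of spindle, either way round below 0.25 rad or angle between the x axis of paddle and the y axis of spindle, either way round below 0.25 rad) and contact force between the fingers and paddle above 3 N and linear speed of paddle below 0.02 m/s and distance of each of slicer, mug, jar, spoon from where it was at the start of the episode below 0.03 m); the arm keeps its last pose, push and grip.
It fails at once if a bystander is knocked away (distance of any of slicer, mug, jar, spoon from where it was at the start of the episode above 0.04 m).
It also fails if it takes over 45 s, if anything falls off the work surface, if the arm or the gripper's body presses on something with over 40 N, if the wrist force passes 120 N, or if a joint passes its speed limit or range.

## Robot

A 6-joint arm with a two-finger parallel gripper is mounted at the origin on the work surface. World frame = base frame: x ahead of the robot, y to its left, z up, the work surface at z = 0. Lengths are in m, angles in rad, forces in N, time in s.
With the tool pointing down it reaches from about 0.425 to 1.125 m from the base axis. Payload 14.9 kg.
Tool frame: the origin (TCP) lies at the very end of the fingers, on their centre line; the grasp point (between the pads) lies 19 mm behind it; z points along the fingers, y is the line along which they close (so a half turn about z gives the same grasp; the last joint's range is limited). The gripper opens to 91 mm and grips with 3 to 60 N. Pads are 32 mm wide; open, the fingers measure 118 mm over their backs; the gripper's body (76 mm by 178 mm) begins 60 mm behind the grasp point.
Start: joints at [1.171, 0.379, 1.734, -0, 1.028, -0.033], TCP at [0.251, 0.653, 0.214] pointing down, gripper open.
Joint ranges: [-2.77, 2.77], [-0.74, 2.19], [0, 2.66], [-1.06, 4.2], [0.31, 2.87], [-3.08, 3.08]. Speed limits (rad/s): [1.89, 1.89, 2.39, 3.14, 3.14, 3.14].

## Interface

Orientations are given as a rotation vector (axis times angle).
In Python, from plant import bot gives the robot as it stands.
- The arm moves only by the tool inch_along, called as name(argument=value, ...), one argument or row to a line, values as JSON. Schema: {"type":"object","properties":{"offsets":{"type":"array","items":{"type":"object","properties":{"tx":{"type":"number"},"ty":{"type":"number"},"tz":{"type":"number"},"turn":{"type":"number"},"finger_gap":{"type":"number"}},"additionalProperties":false,"required":["finger_gap"]},"minItems":1,"maxItems":20},"clamp_n":{"type":"number"},"only":{"type":"string"},"quiet":{"type":"boolean"},"lines":{"type":"string"}},"required":["offsets"],"additionalProperties":false}. offsets is a list of rows, 1 to 20 of them, each an object with the fields tx, ty, tz (the shift in shares of 800 mm (1.0 is 800 mm)), turn (a turn about the tool's z in parts of the range, where 1.0 means 2 rad), finger_gap (the finger opening in m); a field left out counts as zero (the opening has to be given); each row is the pose to reach, as a shift and turn from the pose commanded when the call began, along the tool's axes at that moment; what a row does not reach only later rows make up. A row lasts 1/12 s, in which the tool goes at most 0.0417 m and 0.125 rad, less where a joint would pass 70% of its speed; a pose out of reach is approached as far as the arm can. The fingers move at their own pace and stop on an object; clamp_n is the grip in N (left out, the last holds). Time passes only in rows, so rows that do not move let the fingers close. The tool returns the time, the measured TCP pose, the force, the opening and the grip force at its end. only (a regular expression) keeps the lines of the reply that match it, lines (a string "A,B") keeps lines A to B, and quiet returns only ok. Shift and turn numbers lie between -1 and 1, and a call with a number outside is refused. Input that does not fit is refused with a message, and nothing moves.
- bot.get_state(): the state, without advancing time (a new reading comes with each control period).
- bot.capture(name): name is "side" or "top" or "wrist"; returns a dict with "frame" (420x560x3 uint8, red, green, blue), "fovy" (degrees; the focal length in pixels is half the picture's height over the tangent of half this angle, whatever the lens; pixels are square), "cx", "cy" (the principal point, pixels), "origin" and "orientation" of the camera in the world. Camera axes: x right, y down, z forward; pixel columns grow to the right and rows downward; lengths in m; the calibration is good to about 2 mm. The wrist camera is an equidistant fisheye: a pixel r from the principal point sees the ray r / f radians off the axis. A picture is of the moment at which its call begins. There is no depth.
- bot.hand_in(): hands the job in; it is judged then, once.
The state is a dict: "t": time; "joint_positions": joint angles; "qvel": joint speeds; "tau": joint torques, N m; "eef_pos": TCP position; "tcp_rot": TCP orientation; "wrist_force": force on the tool from outside, world axes, zero at the start; "moment": the same for the moment, N m; "opening": finger opening in m; "gripper_force": force on a finger pad.
Only numpy, scipy, OpenCV 4.12 (cv2) and the standard library are available. Lean on these libraries where they do the work, as an engineer would, in place of code of your own. Each camera call takes 0.05 s, during which the arm holds its last target. There are 200 camera calls.

## Working session

There is one attempt and no reset: what is moved stays moved. The work goes in short steps, Python scripts to look and compute and a tool call to move; the robot and the scene stay as the last step left them, time stands still between calls to the robot, and variables do not carry over. Pictures are saved under pics/ and viewed, at most 10 in all, crops included, and the job is handed in when it is done.

```bash
ls; mkdir -p pics
```

Run:
```python
from plant import bot
import cv2,numpy as np
for n in ["side","top"]:
    c=bot.capture(n)
    cv2.imwrite(f"pics/{n}0.png",c["frame"][:,:,::-1])
    print(n,c["fovy"],c["cx"],c["cy"],c["origin"],c["orientation"])
s=bot.get_state();print(s["t"],s["eef_pos"],s["tcp_rot"],s["wrist_force"])
```

```text
pics
plant.py
side 50.95176524753511 279.9062600157433 209.43208923314717 [0.32920613 0.66611857 0.57912626] [-0.51755465  2.52844257 -1.39210569]
top 45.94922643316144 271.7732065404793 207.58709675733033 [ 0.41879209 -0.02168982  0.97586152] [-2.1447812   2.05033883 -0.23289062]
0.1 [0.25089058 0.65310958 0.21334977] [-5.72858601e-01 -3.08868416e+00  1.52925371e-03] [-0.16716896  0.57591915  1.15864574]
```

View pics/side0.png

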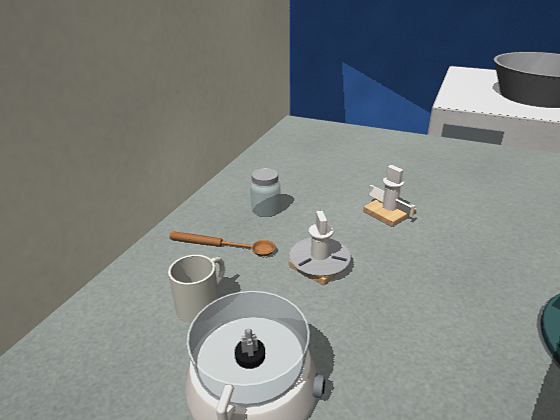

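View pics/top0.png

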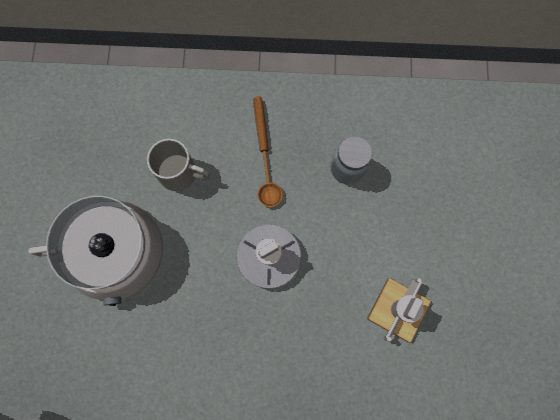

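The side view shows the paddle at about (393,190), the slicer at (320,240) and the spindle at (249,340). In the top view the paddle's shoulder is at (408,308), its wing tips at (419,282) and (391,337), and the spindle is at (101,244). I'll crop in closer for detail.

Create h.py:
```python
import numpy as np,cv2
from scipy.spatial.transform import Rotation as R
def f(c): return 210/np.tan(np.radians(c["fovy"])/2)
def ray(c,u,v):
    x,y=(u-c["cx"])/f(c),(v-c["cy"])/f(c)
    return R.from_rotvec(c["orientation"]).as_matrix()@np.array([x,y,1.])
def onz(c,u,v,z):
    d=ray(c,u,v);o=np.array(c["origin"]);return o+d*(z-o[2])/d[2]
def tri(c1,p1,c2,p2):
    A=[];b=[];
    for c,p in((c1,p1),(c2,p2)):
        d=ray(c,*p);d/=np.linalg.norm(d);P=np.eye(3)-np.outer(d,d);A.append(P);b.append(P@np.array(c["origin"]))
    return np.linalg.lstsq(np.vstack(A),np.hstack(b),rcond=None)[0]
```

Run:
```python
from h import *
import pickle
from plant import bot
t=bot.capture("top");s=bot.capture("side");pickle.dump((t,s),open("ts.pkl","wb"))
def crop(c,u,v,n=35,k=8): return cv2.resize(c["frame"][v-n:v+n,u-n:u+n,::-1],None,fx=k,fy=k/1.0,interpolation=cv2.INTER_CUBIC)
im=np.vstack([np.hstack([crop(t,408,308,35,8),crop(t,101,245,10,28)][:2]) if 0 else np.hstack([cv2.resize(crop(t,408,308),(300,300)),cv2.resize(crop(t,101,245,18),(300,300))]),
 np.hstack([cv2.resize(crop(s,393,192,35),(300,300)),cv2.resize(crop(s,249,342,25),(300,300))])])
cv2.imwrite("pics/crop1.png",im)
print("paddle",onz(t,408,308,.1),"spindle",onz(t,101,240,.12),"side grip", onz(s,395,170,.123),onz(s,249,331,.12))
```

```text
paddle [ 0.4535642  -0.25524547  0.1       ] spindle [0.5453086  0.28399914 0.12      ] side grip [ 0.45173503 -0.24741546  0.123     ] [0.54125587 0.3004286  0.12      ]
```

View pics/crop1.png

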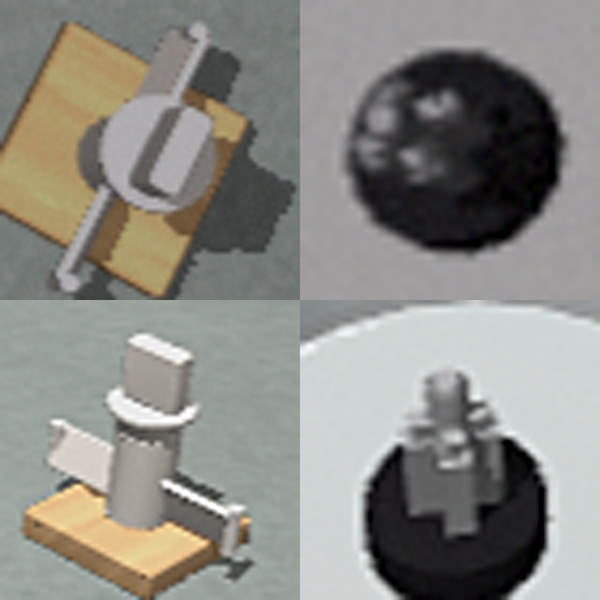

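The crop gives a paddle grip-top centre of about (415.5,308) in the top view. The pilot top is at about (248.5,329.5) in the side view. I'll hover over the spindle first so the wrist camera can see the spline angle.

Run:
```python
from h import *
import pickle
from plant import bot
t,s=pickle.load(open("ts.pkl","rb"))
print("grip",onz(t,415.5,308,.123),"shoulder",onz(t,409.9,308.5,.088), "tri grip",tri(t,(415.5,308),s,(395.5,169)))
print("spindle side",onz(s,248.5,329.5,.12))
# bar/wing dir: wing tips crop (198,32),(68,280) top edge z .051
a=onz(t,373+198/4.286,273+32/4.286,.051);b=onz(t,373+68/4.286,273+280/4.286,.051);print(a,b,(a+b)/2,np.degrees(np.arctan2(*(a-b)[1::-1])),np.linalg.norm(a-b))
a=onz(t,373+197/4.286,273+110/4.286,.123);b=onz(t,373+166/4.286,273+190/4.286,.123);print(a,b,np.degrees(np.arctan2(*(a-b)[1::-1])))
w=bot.capture("wrist");st=bot.get_state()
M=R.from_rotvec(st["tcp_rot"]).as_matrix();print(M.round(3));print("cam in tool",M.T@(w["origin"]-st["eef_pos"]),(M.T@R.from_rotvec(w["orientation"]).as_matrix()).round(3),w["fovy"])
print("shift",M.T@(np.array([.54,.29,.26])-st["eef_pos"]))
```

```text
grip [ 0.45322191 -0.26175064  0.123     ] shoulder [ 0.4533286  -0.26176329  0.088     ] tri grip [ 0.45324808 -0.26323963  0.11779546]
spindle side [0.54310336 0.29830207 0.12      ]
[ 0.50654708 -0.28986822  0.051     ] [ 0.40016555 -0.23290788  0.051     ] [ 0.45335632 -0.26138805  0.051     ] -28.16613289020888 0.12067108333633142
[ 0.46902532 -0.26792517  0.123     ] [ 0.43753388 -0.25511448  0.123     ] -22.136449638021972
[[-0.933  0.359 -0.   ]
 [ 0.359  0.933 -0.   ]
 [ 0.    -0.    -1.   ]]
cam in tool [ 0.07480445 -0.0013354  -0.17004492] [[-0.    -0.964 -0.266]
 [ 1.    -0.001  0.001]
 [-0.001 -0.266  0.964]] 65.70646984690485
shift [-0.40009522 -0.23550081 -0.04624793]
```

Careful with the scale: shifts go in shares of 800 mm and turns go in shares of 2 rad. That gives: -0.4 m / 0.8 = -0.5, -0.046 m / 0.8 = -0.0575.

inch_along(
  offsets=[
    {"tx": -0.0375,"ty": -0.0188,"tz": -0.0125,"finger_gap": 0.09},
    {"tx": -0.075,"ty": -0.0375,"tz": -0.025,"finger_gap": 0.09},
    {"tx": -0.1125,"ty": -0.0625,"tz": -0.0375,"finger_gap": 0.09},
    {"tx": -0.15,"ty": -0.0875,"tz": -0.0575,"finger_gap": 0.09},
    {"tx": -0.1875,"ty": -0.1125,"tz": -0.0575,"finger_gap": 0.09},
    {"tx": -0.225,"ty": -0.1313,"tz": -0.0575,"finger_gap": 0.09},
    {"tx": -0.2625,"ty": -0.15,"tz": -0.0575,"finger_gap": 0.09},
    {"tx": -0.3,"ty": -0.175,"tz": -0.0575,"finger_gap": 0.09},
    {"tx": -0.3375,"ty": -0.2,"tz": -0.0575,"finger_gap": 0.09},
    {"tx": -0.375,"ty": -0.2188,"tz": -0.0575,"finger_gap": 0.09},
    {"tx": -0.4125,"ty": -0.2375,"tz": -0.0575,"finger_gap": 0.09},
    {"tx": -0.45,"ty": -0.2625,"tz": -0.0575,"finger_gap": 0.09},
    {"tx": -0.4813,"ty": -0.2813,"tz": -0.0575,"finger_gap": 0.09},
    {"tx": -0.5,"ty": -0.2938,"tz": -0.0575,"finger_gap": 0.09},
    {"tx": -0.5,"ty": -0.2938,"tz": -0.0575,"finger_gap": 0.09},
    {"tx": -0.5,"ty": -0.2938,"tz": -0.0575,"finger_gap": 0.09},
  ],
  clamp_n=20,
)

```text
t: 1.58
eef_pos: [0.5404, 0.29, 0.2598]
tcp_rot: [-0.575, -3.088, 0.0]
wrist_force: [0.3, 0.6, -0.9]
opening: 0.09
gripper_force: 0.0
```

Run:
```python
from h import *
from plant import bot
import pickle
w=bot.capture("wrist");pickle.dump(w,open("w1.pkl","wb"))
F=f(w)
d=R.from_rotvec(w["orientation"]).as_matrix().T@(np.array([.543,.297,.12])-w["origin"])
th=np.arctan2(np.hypot(d[0],d[1]),d[2]);r=F*th/np.hypot(d[0],d[1]);u,v=w["cx"]+r*d[0],w["cy"]+r*d[1];print(u,v)
u,v=int(u),int(v);x,y=max(u-60,0),max(v-60,0);print("crop origin",x,y)
a=w["frame"][:,:,::-1];b=cv2.resize(a[y:y+120,x:x+120],(480,480),interpolation=cv2.INTER_CUBIC)
cv2.imwrite("pics/w1.png",np.hstack([cv2.resize(a,(320,240)),np.zeros((240,1,3),np.uint8)])) 
c=np.zeros((480,800,3),np.uint8);c[:,:480]=b;c[:240,480:]=cv2.resize(a,(320,240));cv2.imwrite("pics/w1.png",c)
```

```text
290.95869580484214 195.40256026841786
crop origin 230 135
```

View pics/w1.png

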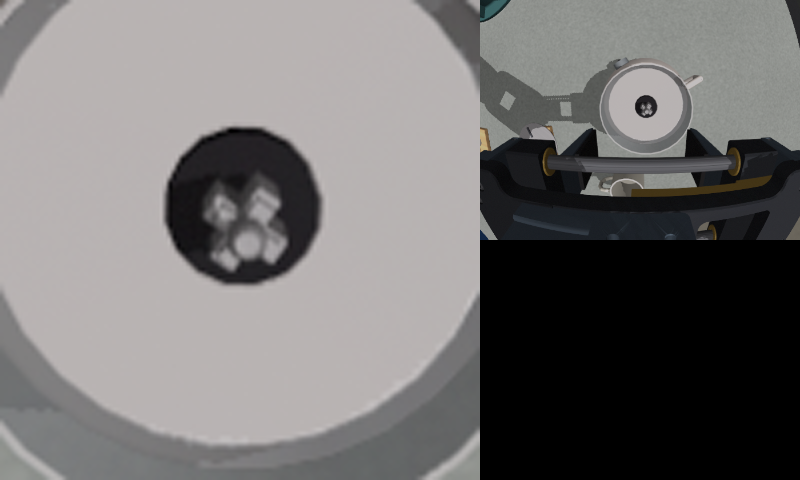

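The wrist crop shows the pilot at (248,243) and the arm tips at (224,209), (266,198), (277,246) and (229,258). The pilot is full-frame pixel (292,195.7), against a prediction of (291,195.4).

Add to h.py:
```python
def won(c,u,v,z):
    a,b=u-c["cx"],v-c["cy"];r=np.hypot(a,b);th=r/f(c)
    d=R.from_rotvec(c["orientation"]).as_matrix()@np.array([a/r*np.sin(th),b/r*np.sin(th),np.cos(th)])
    o=np.array(c["origin"]);return o+d*(z-o[2])/d[2]
```

Run:
```python
from h import *
import pickle
from plant import bot
w=pickle.load(open("w1.pkl","rb"))
g=lambda x,y,z:won(w,230+x/4,135+y/4,z)
print("pilot",g(248,243,.12))
P={k:g(*p,.1055) for k,p in dict(UL=(222,209),UR=(266,198),LR=(277,246),LL=(229,258)).items()}
for k in P: print(k,P[k])
for a,b in(("UL","LR"),("LL","UR")):
    d=P[b]-P[a];print(a,b,np.degrees(np.arctan2(d[1],d[0])),np.linalg.norm(d),(P[a]+P[b])/2)
# seat/bowl centre checks
gr=w["frame"].max(2);m=((gr<60)).astype(np.uint8);m[:165]=0;m[220:]=0;m[:,:265]=0;m[:,320:]=0
cs,_=cv2.findContours(m,0,1);c=max(cs,key=cv2.contourArea);e=cv2.fitEllipse(cv2.convexHull(c));print("seat",e,won(w,*e[0],.08))
st=bot.get_state();M=R.from_rotvec(st["tcp_rot"]).as_matrix()
d=np.array([.4533,-.2617,.25])-st["eef_pos"];print("shift",M.T@d)
b=np.radians(-28.2);bar=M.T@[np.cos(b),np.sin(b),0];print("bar angle in tool deg",np.degrees(np.arctan2(bar[1],bar[0])),st["joint_positions"])
```

```text
pilot [0.54369601 0.29782904 0.12      ]
UL [0.53639605 0.29396224 0.1055    ]
UR [0.53775241 0.30544703 0.1055    ]
LR [0.550561   0.30366829 0.1055    ]
LL [0.54908596 0.29102014 0.1055    ]
UL LR 34.41957652114272 0.017171281254265085 [0.54347853 0.29881526 0.1055    ]
LL UR 128.15264388622498 0.01834623808761824 [0.54341918 0.29823359 0.1055    ]
seat ((290.0973205566406, 185.94436645507812), (37.734283447265625, 38.7315559387207), 169.77684020996094) [0.54204663 0.29749009 0.08      ]
shift [-0.117546   -0.5466737   0.00982389]
bar angle in tool deg -172.8514795148287 [ 4.55797153e-01  1.92728188e-01  1.88643688e+00  2.06235044e-04
  1.06267958e+00 -7.47681892e-01]
```

Spindle is at (0.5435,0.298), with its arms at 36.3° (mod 90). The seat centre agrees to 2 mm. The paddle is at (0.4533,-0.2617), with its bar at -28°. Moving over the paddle now.

In the tool's units: -0.5467 m / 0.8 = -0.6834, -0.45 m / 0.8 = -0.5625, 0.125 rad / 2 = 0.0625.

inch_along(
  offsets=[
    {"tx": -0.0088,"ty": -0.0413,"finger_gap": 0.07},
    {"tx": -0.0175,"ty": -0.0825,"turn": 0.01,"finger_gap": 0.07},
    {"tx": -0.0263,"ty": -0.125,"turn": 0.02,"finger_gap": 0.07},
    {"tx": -0.0363,"ty": -0.1688,"turn": 0.03,"finger_gap": 0.07},
    {"tx": -0.045,"ty": -0.2125,"turn": 0.04,"finger_gap": 0.07},
    {"tx": -0.055,"ty": -0.2563,"turn": 0.05,"finger_gap": 0.07},
    {"tx": -0.0638,"ty": -0.3,"turn": 0.0625,"finger_gap": 0.07},
    {"tx": -0.0738,"ty": -0.3438,"turn": 0.0625,"finger_gap": 0.07},
    {"tx": -0.0838,"ty": -0.3875,"turn": 0.0625,"finger_gap": 0.07},
    {"tx": -0.0925,"ty": -0.4313,"turn": 0.0625,"finger_gap": 0.07},
    {"tx": -0.1025,"ty": -0.475,"turn": 0.0625,"finger_gap": 0.07},
    {"tx": -0.1113,"ty": -0.5188,"turn": 0.0625,"finger_gap": 0.07},
    {"tx": -0.1213,"ty": -0.5625,"turn": 0.0625,"finger_gap": 0.07},
    {"tx": -0.13,"ty": -0.6063,"turn": 0.0625,"finger_gap": 0.07},
    {"tx": -0.1375,"ty": -0.6438,"turn": 0.0625,"finger_gap": 0.07},
    {"tx": -0.1469,"ty": -0.6834,"turn": 0.0625,"finger_gap": 0.07},
    {"tx": -0.1469,"ty": -0.6834,"turn": 0.0625,"finger_gap": 0.07},
    {"tx": -0.1469,"ty": -0.6834,"turn": 0.0625,"finger_gap": 0.07},
  ],
)

```text
t: 3.13
eef_pos: [0.4538, -0.262, 0.2598]
tcp_rot: [-0.766, -3.046, -0.0]
wrist_force: [0.6, 0.1, -0.3]
opening: 0.0699
gripper_force: 0.0
```

Run:
```python
from h import *
from plant import bot
import pickle
w=bot.capture("wrist");t=bot.capture("top");s=bot.capture("side");pickle.dump((w,t,s),open("w2.pkl","wb"))
st=bot.get_state()
print(st["joint_positions"])
c=np.zeros((480,800,3),np.uint8)
F=f(w);d=R.from_rotvec(w["orientation"]).as_matrix().T@(np.array([.4533,-.2617,.123])-w["origin"])
r=F*np.arctan2(np.hypot(d[0],d[1]),d[2])/np.hypot(d[0],d[1]);u,v=int(w["cx"]+r*d[0]),int(w["cy"]+r*d[1]);x,y=u-60,v-60;print(w["cx"]+r*d[0],w["cy"]+r*d[1],"origin",x,y)
c[:,:480]=cv2.resize(w["frame"][y:y+120,x:x+120,::-1],(480,480),interpolation=cv2.INTER_CUBIC)
c[:240,480:]=cv2.resize(s["frame"][:,:,::-1],(320,240));cv2.imwrite("pics/w2.png",c)
```

```text
[-5.65500253e-01  4.01668420e-02  2.05828524e+00  1.89885058e-04
  1.04338696e+00 -1.64592343e+00]
283.37464608062027 195.51025041655586 origin 223 135
```

View pics/w2.png

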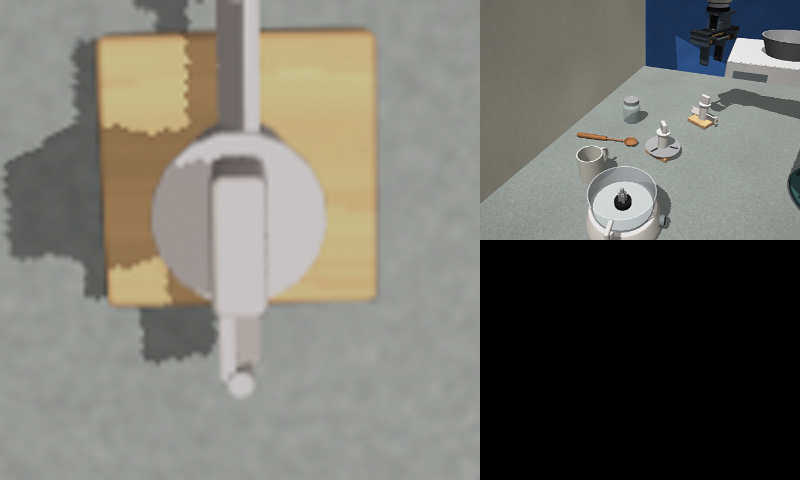

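The wrist crop shows the bar aligned with the image vertical, its top centre at about (283,196.8) against a predicted (283.4,195.5). I'll descend, grip, and check.

In the tool's units: 0.169 m / 0.8 = 0.2113, 0.16 m / 0.8 = 0.2.

inch_along(
  offsets=[
    {"tz": 0.0375,"finger_gap": 0.06},
    {"tz": 0.075,"finger_gap": 0.06},
    {"tz": 0.1125,"finger_gap": 0.06},
    {"tz": 0.15,"finger_gap": 0.06},
    {"tz": 0.1813,"finger_gap": 0.06},
    {"tz": 0.2,"finger_gap": 0.06},
    {"tz": 0.2113,"finger_gap": 0.06},
    {"tz": 0.2113,"finger_gap": 0.06},
    {"tz": 0.2113,"finger_gap": 0.0},
    {"tz": 0.2113,"finger_gap": 0.0},
    {"tz": 0.2113,"finger_gap": 0.0},
    {"tz": 0.2113,"finger_gap": 0.0},
    {"tz": 0.2113,"finger_gap": 0.0},
    {"tz": 0.2113,"finger_gap": 0.0},
  ],
  clamp_n=40,
)

```text
t: 4.45
eef_pos: [0.454, -0.262, 0.0914]
tcp_rot: [0.765, 3.046, -0.0]
wrist_force: [-0.2, -0.9, -0.3]
opening: 0.0229
gripper_force: 0.0
```

inch_along(
  offsets=[
    {"finger_gap": 0},
    {"finger_gap": 0},
    {"finger_gap": 0},
    {"finger_gap": 0},
  ],
  clamp_n=40,
)

```text
t: 4.78
eef_pos: [0.4539, -0.2619, 0.0911]
tcp_rot: [0.765, 3.047, -0.0]
wrist_force: [-1.8, 0.1, 3.9]
opening: 0.014
gripper_force: 40.0
```

In the tool's units: -0.17 m / 0.8 = -0.2125, -0.16 m / 0.8 = -0.2.

inch_along(
  offsets=[
    {"tz": -0.025,"finger_gap": 0},
    {"tz": -0.0625,"finger_gap": 0},
    {"tz": -0.1,"finger_gap": 0},
    {"tz": -0.1375,"finger_gap": 0},
    {"tz": -0.175,"finger_gap": 0},
    {"tz": -0.2,"finger_gap": 0},
    {"tz": -0.2125,"finger_gap": 0},
    {"tz": -0.2125,"finger_gap": 0},
    {"tz": -0.2125,"finger_gap": 0},
  ],
)

```text
t: 5.53
eef_pos: [0.4535, -0.2617, 0.2601]
tcp_rot: [-0.765, -3.047, -0.0]
wrist_force: [1.0, 0.2, -2.3]
opening: 0.0138
gripper_force: 40.0
```

Run:
```python
from h import *
from plant import bot
st=bot.get_state();M=R.from_rotvec(st["tcp_rot"]).as_matrix()
print("shift",M.T@(np.array([.5435,.298,.261])-st["eef_pos"]),np.degrees(np.arctan2(M[1,0],M[0,0])),st["joint_positions"])
```

```text
shift [ 0.18493112  0.53584625 -0.00081861] 151.82151129512326 [-5.67857868e-01  4.01518087e-02  2.05785873e+00 -3.16091989e-05
  1.04410963e+00 -1.64683089e+00]
```

In the tool's units: 0.536 m / 0.8 = 0.67, 0.522 m / 0.8 = 0.6525, 0.445 rad / 2 = 0.2225.

inch_along(
  offsets=[
    {"tx": 0.0075,"ty": 0.0225,"turn": 0.01,"finger_gap": 0},
    {"tx": 0.02,"ty": 0.0588,"turn": 0.025,"finger_gap": 0},
    {"tx": 0.035,"ty": 0.1,"turn": 0.04,"finger_gap": 0},
    {"tx": 0.05,"ty": 0.1438,"turn": 0.055,"finger_gap": 0},
    {"tx": 0.065,"ty": 0.1875,"turn": 0.07,"finger_gap": 0},
    {"tx": 0.08,"ty": 0.2313,"turn": 0.085,"finger_gap": 0},
    {"tx": 0.095,"ty": 0.275,"turn": 0.1,"finger_gap": 0},
    {"tx": 0.11,"ty": 0.3188,"turn": 0.115,"finger_gap": 0},
    {"tx": 0.125,"ty": 0.3625,"turn": 0.13,"finger_gap": 0},
    {"tx": 0.14,"ty": 0.4063,"turn": 0.145,"finger_gap": 0},
    {"tx": 0.155,"ty": 0.45,"turn": 0.16,"finger_gap": 0},
    {"tx": 0.17,"ty": 0.4938,"turn": 0.175,"finger_gap": 0},
    {"tx": 0.185,"ty": 0.5375,"turn": 0.19,"finger_gap": 0},
    {"tx": 0.2,"ty": 0.5813,"turn": 0.205,"finger_gap": 0},
    {"tx": 0.2138,"ty": 0.6188,"turn": 0.215,"finger_gap": 0},
    {"tx": 0.225,"ty": 0.6525,"turn": 0.2225,"finger_gap": 0},
    {"tx": 0.2313,"ty": 0.67,"turn": 0.2225,"finger_gap": 0},
    {"tx": 0.2313,"ty": 0.67,"turn": 0.2225,"finger_gap": 0},
    {"tx": 0.2313,"ty": 0.67,"turn": 0.2225,"finger_gap": 0},
  ],
)

```text
t: 7.12
eef_pos: [0.5431, 0.2977, 0.2591]
tcp_rot: [-1.416, -2.803, 0.004]
wrist_force: [0.6, -0.2, -1.7]
opening: 0.0137
gripper_force: 40.0
```

Run:
```python
from h import *
from plant import bot
st=bot.get_state();M=R.from_rotvec(st["tcp_rot"]).as_matrix()
print("shift",M.T@(np.array([.5435,.298,.261])-st["eef_pos"]),np.degrees(np.arctan2(M[1,0],M[0,0])))
t=bot.capture("top");s=bot.capture("side");w=bot.capture("wrist")
c=np.zeros((400,800,3),np.uint8)
c[:,:400]=cv2.resize(s["frame"][220:400,160:340,::-1],(400,400),interpolation=cv2.INTER_CUBIC)
c[:300,400:]=cv2.resize(w["frame"][:,:,::-1],(400,300));cv2.imwrite("pics/p3.png",c)
```

```text
shift [ 8.54454092e-06  5.01736468e-04 -1.93126463e-03] 126.40579628844694
```

View pics/p3.png

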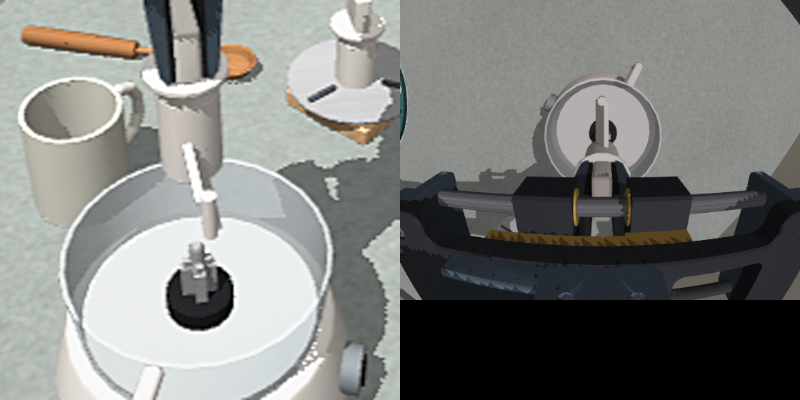

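The paddle hangs straight in the fingers above the bowl, with the spindle below it at crop (195,245). I'll compare the wrist-camera measurements of bar and spindle in the tool frame, so the calibration bias cancels.

Run:
```python
from h import *
import pickle
from plant import bot
w=pickle.load(open("w2.pkl","rb"))[0]
b=won(w,283,135+247.5/4,.123);print("bar",b)
rot=lambda v:R.from_rotvec(v).as_matrix()
M2=rot([-0.766,-3.046,0]);print("bar in tool at hover",M2.T@(b-[.4538,-.262,.2598]))
# shoulder too (z .088): ellipse crop centre (239,217)
sh=won(w,223+239/4,135+217/4,.088);print("shoulder",sh,M2.T@(sh-[.4538,-.262,.2598]))
w1=pickle.load(open("w1.pkl","rb"));s=won(w1,292,195.75,.12);M1=rot([-.575,-3.088,0])
print("spindle in tool1",M1.T@(s-[.5404,.29,.2598]))
# side-view check of hub foot
s=pickle.load(open("ts.pkl","rb"))[1];print("hub foot front edge pix->",onz(s,245.5,299,.186))
```

```text
bar [ 0.45432979 -0.26266614  0.123     ]
bar in tool at hover [-0.00088182 -0.00031116  0.13679945]
shoulder [ 0.45437474 -0.26287225  0.088     ] [-0.00104449 -0.00046505  0.17179937]
spindle in tool1 [-0.00032798  0.00850385  0.13979905]
hub foot front edge pix-> [0.53894924 0.30737674 0.186     ]
```

In the tool's units: 0.075 m / 0.8 = 0.0938, 0.066 m / 0.8 = 0.0825.

inch_along(
  offsets=[
    {"tx": 0.0008,"ty": 0.0008,"tz": 0.025,"finger_gap": 0},
    {"tx": 0.0008,"ty": 0.0008,"tz": 0.0563,"finger_gap": 0},
    {"tx": 0.0008,"ty": 0.0008,"tz": 0.075,"finger_gap": 0},
    {"tx": 0.0008,"ty": 0.0008,"tz": 0.0825,"finger_gap": 0},
    {"tx": 0.0008,"ty": 0.0008,"tz": 0.0888,"finger_gap": 0},
    {"tx": 0.0008,"ty": 0.0008,"tz": 0.0938,"finger_gap": 0},
    {"tx": 0.0008,"ty": 0.0008,"tz": 0.0938,"finger_gap": 0},
  ],
  clamp_n=50,
)

```text
t: 7.85
eef_pos: [0.5441, 0.2985, 0.186]
tcp_rot: [1.419, 2.803, 0.0]
wrist_force: [0.1, -0.0, -1.0]
opening: 0.0137
gripper_force: 50.0
```

inch_along(
  offsets=[
    {"tz": 0.0038,"finger_gap": 0},
    {"tz": 0.0075,"finger_gap": 0},
    {"tz": 0.0113,"finger_gap": 0},
    {"tz": 0.015,"finger_gap": 0},
    {"tz": 0.015,"finger_gap": 0},
  ],
)

```text
t: 8.27
eef_pos: [0.5437, 0.2987, 0.1733]
tcp_rot: [-1.418, -2.803, 0.001]
wrist_force: [-0.8, 0.6, -2.3]
opening: 0.014
gripper_force: 50.0
```

In the tool's units: 0.02 m / 0.8 = 0.025, 0.018 m / 0.8 = 0.0225.

inch_along(
  offsets=[
    {"tz": 0.005,"finger_gap": 0},
    {"tz": 0.01,"finger_gap": 0},
    {"tz": 0.015,"finger_gap": 0},
    {"tz": 0.0188,"finger_gap": 0},
    {"tz": 0.0225,"finger_gap": 0},
    {"tz": 0.025,"finger_gap": 0},
    {"tz": 0.025,"finger_gap": 0},
  ],
)

```text
t: 8.85
eef_pos: [0.5437, 0.2987, 0.1534]
tcp_rot: [-1.418, -2.803, 0.001]
wrist_force: [-0.9, -0.4, -2.3]
opening: 0.0139
gripper_force: 50.0
```

inch_along(
  offsets=[
    {"tz": 0.0013,"finger_gap": 0},
    {"tz": 0.0025,"finger_gap": 0},
    {"tz": 0.0038,"finger_gap": 0},
    {"tz": 0.0038,"finger_gap": 0},
    {"tz": 0.0038,"finger_gap": 0},
  ],
)

```text
t: 9.27
eef_pos: [0.5441, 0.2989, 0.1512]
tcp_rot: [1.418, 2.803, 0.0]
wrist_force: [-0.7, -1.2, 3.6]
opening: 0.0137
gripper_force: 50.0
```

Contact with the seat came where expected (underside about 0.078). Pressing on.

In the tool's units: 0.004 m / 0.8 = 0.005, 0.003 m / 0.8 = 0.0038.

inch_along(
  offsets=[
    {"tz": 0.0013,"finger_gap": 0},
    {"tz": 0.0025,"finger_gap": 0},
    {"tz": 0.0038,"finger_gap": 0},
    {"tz": 0.005,"finger_gap": 0},
    {"tz": 0.005,"finger_gap": 0},
  ],
  clamp_n=60,
)

```text
t: 9.68
eef_pos: [0.5441, 0.2989, 0.1471]
tcp_rot: [1.418, 2.803, 0.0]
wrist_force: [-2.5, -0.9, 7.1]
opening: 0.0136
gripper_force: 60.0
```

inch_along(
  offsets=[
    {"tz": 0.0013,"finger_gap": 0},
    {"tz": 0.0025,"finger_gap": 0},
    {"tz": 0.0038,"finger_gap": 0},
    {"tz": 0.0038,"finger_gap": 0},
    {"tz": 0.0038,"finger_gap": 0},
  ],
)

```text
t: 10.1
eef_pos: [0.5447, 0.2992, 0.1468]
tcp_rot: [1.418, 2.803, 0.001]
wrist_force: [-12.2, -5.7, 40.3]
opening: 0.0137
gripper_force: 60.1
```

Bottomed out: the force climbed to 40 N with no further travel. I'll hold and verify.

inch_along(
  offsets=[
    {"finger_gap": 0},
    {"finger_gap": 0},
    {"finger_gap": 0},
    {"finger_gap": 0},
    {"finger_gap": 0},
    {"finger_gap": 0},
  ],
)

```text
t: 10.6
eef_pos: [0.5447, 0.2992, 0.1468]
tcp_rot: [1.418, 2.803, 0.001]
wrist_force: [-12.5, -6.7, 40.6]
opening: 0.0138
gripper_force: 60.1
```

Run:
```python
from h import *
from plant import bot
t=bot.capture("top");s=bot.capture("side")
c=np.zeros((400,800,3),np.uint8)
c[:,:400]=cv2.resize(s["frame"][220:400,160:340,::-1],(400,400),interpolation=cv2.INTER_CUBIC)
c[:300,400:]=cv2.resize(t["frame"][:,:,::-1],(400,300));cv2.imwrite("pics/p4.png",c)
```

```text
(no output)
```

View pics/p4.png

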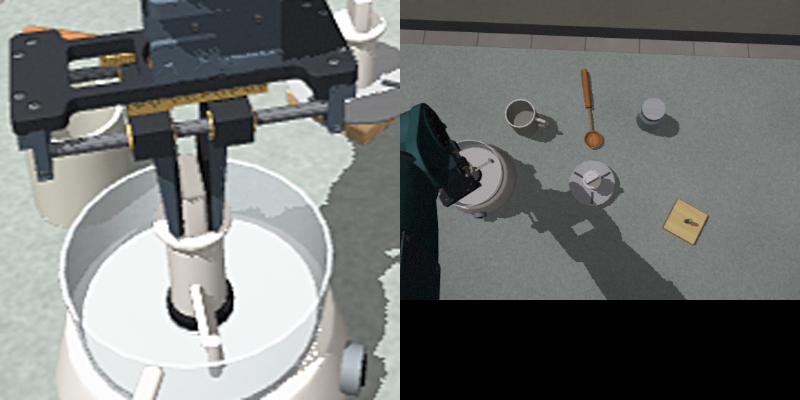

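The picture shows the paddle upright on the seat, with the fingers still on it and the other items where they were. The underside works out at about 0.1468 - 0.073 = 0.074 m, which is 46 mm below the spindle top.

```bash
python3 -c "
from plant import bot
print(bot.hand_in())"
```

```text
the job is handed in; nothing more can be done
None
```

The paddle is meshed on the spindle and held down with the seat bottomed out (about 40 N at the wrist, fingers gripping at 60 N); the job was handed in at about 10.7 s with no verdict returned, and the disc, mug, jar and spoon look unmoved in the last picture.

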